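# Park the tube rack behind the socket tower

## Task

Park the long blue tube rack in its kerbed bay, fully inside and right up against the back kerb along its whole length. The raised socket tower stands in the way, so slide the rack along the bench by pushing one end and then the other: angle one end in behind the tower, then swing the other end in. Push on the rack's blue walls and keep your fingers off the tubes; never pinch, lift or tip the rack, and leave the bottle, timer and slide box where they stand.

Things in the scene. Friction and masses are not known exactly. Their poses are not given: they have to be found in the camera images.
- rack: The blue moulded tube rack, loose on the bench, about 0.3 to 0.6 kg: 50 mm wide (its x), 230 mm long (its y), solid upright walls 58 mm high on all four sides; capped tubes (red, yellow, white caps) stand in it and reach 79 mm above the bench. Origin: centre of its underside, z up. The two ends are alike. Its smooth sole slides on the bench with a friction of about 0.35 and stops where it is left; pushed in the lower two thirds of its walls it stays flat.
- rack_end_a (a point): Middle of the rack's end wall at its -y end, at bench height.
- rack_end_b (a point): Middle of the rack's end wall at its +y end, at bench height.
- rack_side_a: The long side wall of the rack at its -x (4 mm thick, 230 mm long, 58 mm high); its frame is the same as the rack's.
- rack_side_b: The long side wall of the rack at its +x; its frame is the same as the rack's.
- tubes: The capped tubes in the rack, caps 14 mm in diameter, two rows 22 mm apart; the caps' edges lie 7 mm in from the rack's long walls and 13 mm in from its ends, their tops 79 mm above the bench; they move with the rack. Frame as the rack's.
- bay: The parking bay: a three-sided dark steel kerb, 20 mm high and 6 mm thick, fixed to the bench round a thin green floor inlay. Inside it is 64 mm deep (its x, from -32 mm at the open mouth to +32 mm at the back kerb) and 266 mm long (its y, from -133 to +133 mm at the two side kerbs). Origin: centre of the inside at bench height; +x points into the bay, away from the mouth; z up. The floor is level with the bench.
- socket_raised: The raised pop-up socket tower, the post to be passed: upright black cylinder with aluminium cap and white socket faces, 56 mm in diameter, 85 mm high, fixed. Its axis stands 40 mm in front of the bay's mouth and 95 mm to one side of the bay's middle, on the +y side or the -y side. Origin: centre of its foot. Its thin foot ring is flush with the bench.
- socket_sunk: The other pop-up socket, sunk flush: an aluminium disc 56 mm in diameter level with the bench, on the other side, mirrored. The rack and fingers pass freely over it. Origin: its centre.
- reagent_bottle: Bystander: amber reagent bottle with white cap, 52 mm in diameter, 115 mm high, standing beside the bay. Origin: centre of its underside.
- timer: Bystander: white bench timer with a dial, 34 x 72 mm, 70 mm high, standing beside the bay on the other side. Origin: centre of its underside.
- slide_box: Bystander: green and white slide box, 99 x 41 mm, 36 mm high, lying behind the back kerb. Origin: centre of its underside.
Mind the look-alikes: they are no part of the job. There is more than one size of the rack; the one meant has the size given above.

How it is judged:
At the end, for the whole second after the job is handed in: The rack stands flat on the bench inside the bay, at rest, with its back wall within 8 mm of the back kerb at both ends (so its front wall lies inside the mouth), and between the two side kerbs (x of rack_end_a in the frame of bay between -0.001 and 0.011 m and x of rack_end_b in the frame of bay between -0.001 and 0.011 m and y of rack in the frame of bay between -0.021 and 0.021 m and height (world z) of rack below 0.004 m and angle between rack's own z axis and vertical below 0.04 rad and linear speed of rack below 0.01 m/s); the robot touches nothing.
It fails at once if the rack is lifted off the bench (more than 8 mm) or tipped (more than 0.12 rad) (height (world z) of rack above 0.008 m or angle between rack's own z axis and vertical above 0.12 rad).
It fails at once if the rack is pinched: fingers press on both long walls at once (contact force between the fingers and rack_side_a above 1.5 N and contact force between the fingers and rack_side_b above 1.5 N).
It fails at once if the fingers press on the tubes (more than 2 N) (contact force between the fingers and tubes above 2 N).
It fails at once if the bottle, the timer or the slide box is disturbed (moved more than 15 mm) (distance of any of reagent_bottle, timer, slide_box from where it was at the start of the episode above 0.015 m).
It also fails if it takes over 72 s, if anything falls off the work surface, if the arm or the gripper's body presses on something with over 40 N, if the wrist force passes 120 N, or if a joint passes its speed limit or range.

## Robot

A 7-joint arm with a two-finger parallel gripper is mounted at the origin on the work surface. World frame = base frame: x ahead of the robot, y to its left, z up, the work surface at z = 0. Lengths are in m, angles in rad, forces in N, time in s.
With the tool pointing down it reaches from about 0.35 to 0.9 m from the base axis. Payload 8.1 kg.
Tool frame: the origin (TCP) lies at the very end of the fingers, on their centre line; the grasp point (between the pads) lies 19 mm behind it; z points along the fingers, x is the direction in which the jaws open and shut, and the axes are right-handed (so a half turn about z gives the same grasp; the last joint's range is limited). The gripper opens to 85 mm and grips with 20 to 120 N. Pads are 22 mm wide; open, the fingers measure 114 mm over their backs; the gripper's body (76 mm by 85 mm) begins 54 mm behind the grasp point. The pads swing forward as they close: fully open they stand 13 mm farther back than shut.
Start: joints at [1.076, 0.434, 0.025, 1.573, -0.012, 1.134, -0.075], TCP at [0.239, -0.578, 0.231] pointing down, gripper open.
Joint ranges: [-2.62, 2.62], [-0.44, 2.09], [-1.27, 1.32], [0.08, 2.57], [-1.32, 4.46], [0.12, 2], [-2.74, 2.74]. Speed limits (rad/s): [2.22, 2.22, 3.01, 3.01, 3.14, 3.14, 3.14].

## Interface

Orientations are given as a unit quaternion [w, x, y, z].
In Python, from station import bot, cams, workorder gives the robot as it stands.
- The arm moves only by the shell command python3 -m inch 'ROWS' [FORCE]. ROWS is JSON, one flat list of numbers, 5 for each row, row after row: the shift along the tool's x, y, z in m, then the turn about the tool's z in degrees, then the opening, from 0 (shut) to 1 (fully open). A call has 1 to 12 rows; each row shifts and turns the pose as measured when the row begins, along the tool's axes as they then stand; what a row does not reach is not made up. A row lasts 1/12 s, in which the tool goes at most 41.7 mm and 7.16 degrees, less where a joint would pass 70% of its speed; a pose out of reach is approached as far as the arm can. A call is refused whole if a number of a shift passes 0.0417 or a number of a turn 7.16, either way. A call with a gripper value outside its range is refused whole. The fingers move at their own pace and stop on an object; FORCE is the grip in N (left out, the last holds). Time passes only in rows, so rows that do not move let the fingers close. It gives the time, the measured TCP pose, the force and the opening at its end, in the units of the state.
- bot.state(): the state, without advancing time (a new reading comes with each control period).
- cams.camera(name): name is "scene" or "top" or "wrist"; returns the picture (384x512x3 uint8, red, green, blue); there is no depth.
- cams.camera_info(name): a dict with "mtx" (3x3 intrinsics, pixels), "world_from_camera" (4x4, takes a point from camera to world coordinates). Camera axes: x right, y down, z forward; pixel columns grow to the right and rows downward; lengths in m; the calibration is good to about 2 mm. A picture is of the moment at which its call begins: read the wrist's pose just before it. camera_info takes no time and is no camera call; for the wrist camera it gives the pose at the moment of the call.
- workorder.finish_job(): hands the job in, once; it reports no verdict.
The state is a dict: "t": time; "q": joint angles; "joint_velocities": joint speeds; "tau": joint torques, N m; "tool_pos": TCP position; "eef_rot": TCP orientation; "force": force on the tool from outside, world axes, zero at the start; "ft_torque": the same for the moment, N m; "finger_gap": finger opening in m.
Only numpy, scipy, OpenCV 4.12 (cv2) and the standard library are available. Lean on these libraries where they do the work, as an engineer would, in place of code of your own. Each camera call takes 0.05 s, during which the arm holds its last target.

## Working session

There is one attempt and no reset: what is moved stays moved. The work goes in short steps, Python scripts to look and compute and a shell command to move; the robot and the scene stay as the last step left them, time stands still between calls to the robot, and variables do not carry over. Pictures are saved under pics/ and viewed, and the job is handed in when it is done.

```bash
ls; mkdir -p pics; python3 - <<'E'
from station import bot,cams,workorder
import cv2
s=bot.state();print({k:(v if not hasattr(v,'tolist') else v.tolist()) for k,v in s.items()})
for n in ("scene","top"):
    im=cams.camera(n);cv2.imwrite(f"pics/{n}0.png",im[:,:,::-1])
    i=cams.camera_info(n);print(n,i)
E
```

```text
pics
{'t': 0.0, 'q': [1.0763879012159197, 0.4352147675321213, 0.024986839367697723, 1.574110184838097, -0.011574565816984359, 1.1340001657274443, -0.0751077633816111], 'joint_velocities': [0.0012019865906526463, 0.0025439964930138036, -0.0005191701576587311, 0.00044344238677953445, -0.0008637475489715748, -0.00042376503741861735, 0.0008654657851725917], 'tau': [0.00030752864404348657, -67.0473575592041, 1.0253020003437996, -31.621298789978027, 0.015464969328604639, 0.012500265729613602, -1.2728169451747817e-05], 'tool_pos': [0.23839885350950887, -0.5771924420987239, 0.23052618306644324], 'eef_rot': [-0.00036710069676648943, 0.8311997552613587, -0.5559733234642739, -0.000704050158471045], 'force': [-0.037671644057181146, 0.28141532569613986, 0.01095236917025579], 'ft_torque': [0.03689082820861494, 0.03980060857486767, 0.03297401563903558], 'finger_gap': 0.08552393175744614}
scene {'mtx': array([[485.90781834,   0.        , 252.17742405],
       [  0.        , 485.90781834, 190.65165088],
       [  0.        ,   0.        ,   1.        ]]), 'world_from_camera': array([[ 0.79749706,  0.47089988, -0.37716275,  1.04247523],
       [ 0.60320781, -0.61012976,  0.51369447, -0.67992385],
       [ 0.01178044, -0.63717735, -0.77062718,  1.09985999],
       [ 0.        ,  0.        ,  0.        ,  1.        ]])}
top {'mtx': array([[393.29756875,   0.        , 249.89253003],
       [  0.        , 393.29756875, 193.01437738],
       [  0.        ,   0.        ,   1.        ]]), 'world_from_camera': array([[ 0.00902118, -0.98993218,  0.14125474,  0.38918986],
       [-0.99972846, -0.01196384, -0.01999695,  0.03217936],
       [ 0.02148558, -0.14103598, -0.9897713 ,  1.14462166],
       [ 0.        ,  0.        ,  0.        ,  1.        ]])}
```

View pics/scene0.png

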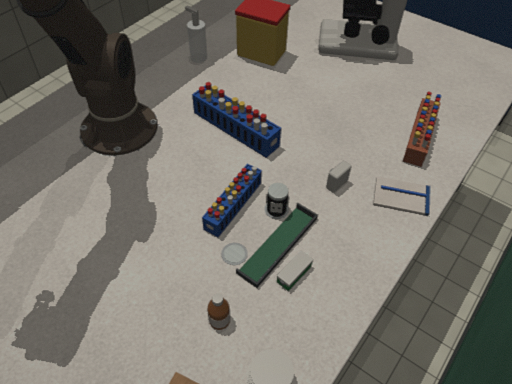

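View pics/top0.png

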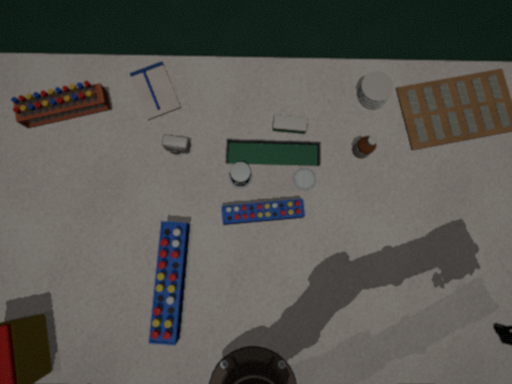

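The small blue rack by the tower (top picture, about (263,210)) is about 82 px long, or 230 mm. The big one at (168,283) is a look-alike. The tower is at (240,173), the sunk socket at (305,179) and the green bay spans (227..320, 140..165). Next I'll measure them.

```bash
cat > h.py <<'E'
from station import bot,cams,workorder
import cv2,numpy as np
def ray(n,uv,z,info=None):
    i=info or cams.camera_info(n);K=i["mtx"];T=i["world_from_camera"]
    uv=np.atleast_2d(uv).astype(float)
    d=np.c_[uv,np.ones(len(uv))]@np.linalg.inv(K).T@T[:3,:3].T
    o=T[:3,3];s=(z-o[2])/d[:,2]
    return o+d*s[:,None]
def proj(n,P,info=None):
    i=info or cams.camera_info(n);K=i["mtx"];T=np.linalg.inv(i["world_from_camera"])
    P=np.atleast_2d(P);c=P@T[:3,:3].T+T[:3,3];u=c@K.T
    return u[:,:2]/u[:,2:]
E
python3 - <<'E'
from h import *
im=cv2.imread("pics/top0.png")
cr=im[120:240,190:390];cv2.imwrite("pics/crop0.png",cv2.resize(cr,None,fx=4,fy=4,interpolation=cv2.INTER_CUBIC))
im=cv2.imread("pics/scene0.png")
cr=im[140:300,170:350];cv2.imwrite("pics/crop1.png",cv2.resize(cr,None,fx=3.7,fy=3.7,interpolation=cv2.INTER_CUBIC))
E
```

```text
(no output)
```

View pics/crop0.png

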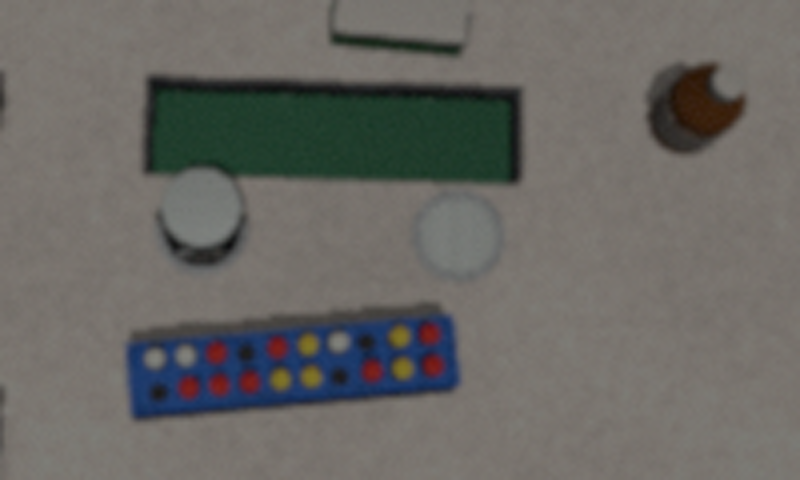

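View pics/crop1.png

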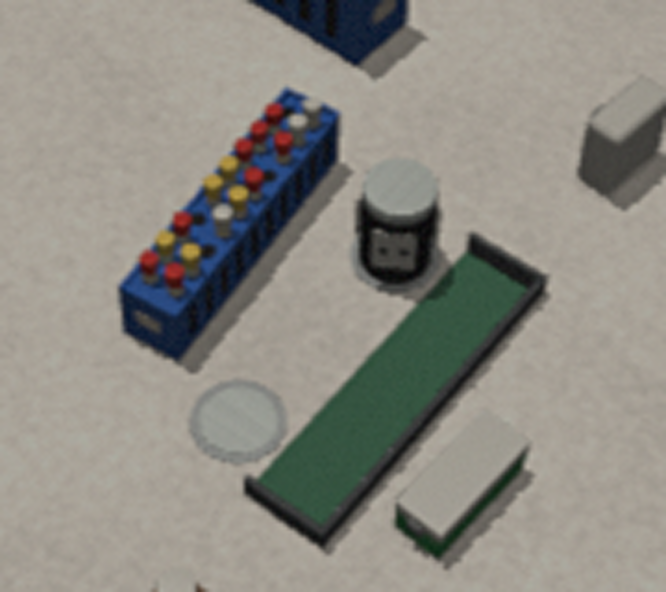

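```bash
cat >> h.py <<'E'
def pix(c,off=(190,120),f=4): # crop->image pixel (cv2 resize centre convention)
    return (np.atleast_2d(c).astype(float)+.5)/f-.5+np.array(off)
def fitrect(Pm,W):
    # 2D rigid fit: W ~ R Pm + t
    a=Pm.mean(0);b=W.mean(0);H=(Pm-a).T@(W-b)
    th=np.arctan2(H[0,1]-H[1,0],H[0,0]+H[1,1]);R=np.array([[np.cos(th),-np.sin(th)],[np.sin(th),np.cos(th)]])
    t=b-R@a;return t,th,(W-(Pm@R.T+t))
E
python3 - <<'E'
from h import *
np.set_printoptions(precision=4,suppress=True)
# kerb outer top corners: bay coords (x depth): back x=.038 ; y=+-.139 ; front x=-.032
W=ray("top",pix([[148,77],[521,87],[518,182],[147,172]]),.02)[:,:2]
Pm=np.array([[.038,.139],[.038,-.139],[-.032,-.139],[-.032,.139]])
t,th,r=fitrect(Pm,W);print("bay",t,th,np.degrees(th));print(r*1e3)
W=ray("top",pix([[128,345],[453,315],[458,388],[133,417]]),.058)[:,:2]
Pm=np.array([[.025,.115],[.025,-.115],[-.025,-.115],[-.025,.115]])
t2,th2,r=fitrect(Pm,W);print("rack",t2,th2,np.degrees(th2));print(r*1e3)
print("tower top",ray("top",pix([[202,206]]),.085),"sunk",ray("top",pix([[459,236]]),0))
R=np.array([[np.cos(th),-np.sin(th)],[np.sin(th),np.cos(th)]])
for y in(.095,-.095): print("pred socket",t+R@[-.072,y])
print("rack in bay",R.T@(t2-t),np.degrees(th2-th))
E
```

```text
bay [ 0.6693 -0.0576] -0.01353349416752634 -0.7754120978641748
[[ 0.6083 -1.5118]
 [ 0.9331  1.0318]
 [-0.7568  3.4498]
 [-0.7845 -2.9698]]
rack [ 0.4939 -0.0267] 0.10045156394669748 5.755450659634268
[[ 0.0565 -1.9328]
 [ 0.6359  0.6006]
 [-0.6584  2.6468]
 [-0.0339 -1.3147]]
tower top [[0.6007 0.0381 0.085 ]] sunk [[ 0.5976 -0.1521  0.    ]]
pred socket [0.5986 0.0384]
pred socket [ 0.596  -0.1516]
rack in bay [-0.1758  0.0285] 6.5308627574984435
```

Both fits agree with the socket offsets I was given: the tower is on the bay's +y side, and in the bay frame the rack is at (-0.176, 0.029), turned +6.5°. Next I'll plan the path with a clearance check.

```bash
cat > plan.py <<'E'
import numpy as np,heapq
C=np.array([-.072,.095])
def rectd(p,c,h): # dist points to AABB
    q=np.abs(p-c)-h; return np.linalg.norm(np.maximum(q,0),axis=-1)+np.minimum(q.max(-1),0)
K=[((.035,0),(.003,.139)),((.003,.136),(.035,.003)),((.003,-.136),(.035,.003))]
H=np.array([.025,.115])
def pts(c,h,n=12):
    a=np.linspace(-1,1,n);P=np.concatenate([np.c_[a,a*0-1],np.c_[a,a*0+1],np.c_[a*0-1,a],np.c_[a*0+1,a]]);return np.array(c)+P*np.array(h)
KP=np.concatenate([pts(c,h,24) for c,h in K]); RP=pts((0,0),H,24)
def clr(x,y,th):
    c,s=np.cos(th),np.sin(th);R=np.array([[c,-s],[s,c]]);t=np.array([x,y])
    d=rectd((C-t)@R,0,H)-.028
    d=min(d,rectd((KP-t)@R,0,H).min())
    W=RP@R.T+t
    for k,h in K:d=min(d,rectd(W,np.array(k),np.array(h)).min())
    return d
E
python3 - <<'E'
from plan import *
# per theta: bottleneck path
xs=np.arange(-.18,.0041,.004);ys=np.arange(-.14,.045,.004);ts=np.radians(np.arange(9,-70,-3))
G=np.array([[[clr(x,y,t) for t in ts] for y in ys] for x in xs])
near=lambda a,v:int(np.abs(a-v).argmin())
s=(near(xs,-.176),near(ys,.0285),near(ts,np.radians(6)));g=(near(xs,.0),near(ys,-.005),near(ts,0))
print(G[s],G[g])
for cmin in(.012,.010,.009,.008,.007,.006,.005,.004,.003,.002):
    D={s:0};P={};Q=[(0,s)]
    while Q:
        d,n=heapq.heappop(Q)
        if n==g:break
        if d>D[n]:continue
        for i in range(3):
            for e in(-1,1):
                m=list(n);m[i]+=e;m=tuple(m)
                if m[i]<0 or m[i]>=G.shape[i] or G[m]<min(cmin,G[g]):continue
                nd=d+(1,1,1.3)[i]
                if nd<D.get(m,9e9):D[m]=nd;P[m]=n;heapq.heappush(Q,(nd,m))
    if g in D:
        n=g;path=[n]
        while n!=s:n=P[n];path.append(n)
        print(cmin,D[g])
        for n in path[::-1][::4]+[g]:print("%.3f %.3f %d  %.4f"%(xs[n[0]],ys[n[1]],round(np.degrees(ts[n[2]])),G[n]))
        break
E
```

```text
0.057433684157233184 0.006999999999999833
0.012 95.59999999999997
-0.176 0.028 6  0.0574
-0.176 0.012 6  0.0591
-0.176 -0.004 6  0.0608
-0.176 -0.020 6  0.0625
-0.176 -0.036 6  0.0642
-0.176 -0.052 6  0.0680
-0.168 -0.060 6  0.0634
-0.152 -0.060 6  0.0492
-0.136 -0.060 6  0.0357
-0.120 -0.060 6  0.0238
-0.104 -0.060 6  0.0146
-0.088 -0.060 6  0.0101
-0.076 -0.060 3  0.0116
-0.064 -0.060 0  0.0070
-0.060 -0.060 -9  0.0099
-0.052 -0.056 -12  0.0106
-0.048 -0.048 -15  0.0110
-0.044 -0.036 -15  0.0082
-0.040 -0.024 -15  0.0087
-0.036 -0.012 -15  0.0095
-0.028 -0.008 -12  0.0073
-0.020 -0.004 -9  0.0093
-0.012 -0.004 -3  0.0121
0.000 -0.004 0  0.0070
0.000 -0.004 0  0.0070
```

Small angles are enough, and about -25° leaves around 15 mm of clearance to the tower. First I'll turn the tool to line up with the rack and shut the fingers.

```bash
python3 -m inch '[0,0,0,5.5,0, 0,0,0,5.5,0, 0,0,0,5.5,0, -0.03,-0.014,0,0,0, -0.04,-0.018,0,0,0, -0.04,-0.018,0,0,0, -0.04,-0.018,0,0,0, -0.04,-0.018,0,0,0]' 20
```

```text
t: 0.77
tool_pos: [0.2999, -0.3876, 0.2258]
eef_rot: [0.002, 0.733, -0.68, -0.004]
force: [2.3, 0.6, 0.3]
finger_gap: 0.0001
```

```bash
cat >> h.py <<'E'
BT=np.array([.6693,-.0576]);BTH=-.01353
def toworld(p):c,s=np.cos(BTH),np.sin(BTH);return np.array([[c,-s],[s,c]])@np.asarray(p)+BT
def tobay(p):c,s=np.cos(BTH),np.sin(BTH);return np.array([[c,s],[-s,c]])@(np.asarray(p)-BT)
from scipy.spatial.transform import Rotation as Ro
def tool():
    s=bot.state();w,x,y,z=s["eef_rot"];R=Ro.from_quat([x,y,z,w]).as_matrix();return np.array(s["tool_pos"]),R,s
def go(bx,by,z,label=""):
    "shift in tool axes to reach bay xy + world z"
    p,R,s=tool();w=np.r_[toworld([bx,by]),z];d=R.T@(w-p)
    print(label,"shift tool mm",np.round(d*1e3,1),"toolx bay deg %.1f"%np.degrees(np.arctan2(R[1,0],R[0,0])-BTH))
def where():
    p,R,s=tool();print("t %.2f TCP bay mm"%s["t"],np.round(tobay(p[:2])*1e3,1),"z %.1f"%(p[2]*1e3),"toolx bay deg %.1f"%np.degrees(np.arctan2(R[1,0],R[0,0])-BTH),"F",np.round(s["force"],1),"gap",round(s["finger_gap"],4))
E
python3 - <<'E'
from h import *
where()
b=tobay([.480,.125]);print(b);go(b[0],b[1],.2)
E
```

```text
t 0.77 TCP bay mm [-364.9 -335. ] z 225.8 toolx bay deg -85.0 F [2.3 0.6 0.3] gap 0.0001
[-0.19175318  0.18002214]
 shift tool mm [-497.9 -217.7   25.7] toolx bay deg -85.0
```

```bash
python3 -m inch '[-0.041,-0.018,0,0,0, -0.041,-0.018,0,0,0, -0.041,-0.018,0,0,0, -0.041,-0.018,0,0,0, -0.041,-0.018,0,0,0, -0.041,-0.018,0,0,0, -0.041,-0.018,0,0,0, -0.041,-0.018,0,0,0, -0.041,-0.018,0,0,0, -0.041,-0.018,0,0,0, -0.02,-0.009,0,0,0, 0,0,0,0,0]'
python3 - <<'E'
from h import *
where()
b=tobay([.480,.125]);go(b[0],b[1],.12)
E
```

```text
t: 1.77
tool_pos: [0.442, 0.0376, 0.2253]
eef_rot: [0.0, 0.736, -0.677, -0.004]
force: [-0.6, 0.2, -0.1]
finger_gap: -0.0003
t 1.77 TCP bay mm [-228.6   92.1] z 225.3 toolx bay deg -84.5 F [-0.6  0.2 -0.1] gap -0.0003
 shift tool mm [-83.4 -45.7 105.5] toolx bay deg -84.5
```

```bash
python3 -m inch '[-0.035,-0.018,0.02,0,0, -0.035,-0.018,0.03,0,0, -0.02,-0.01,0.03,0,0, 0,0,0.02,0,0, 0,0,0,0,0]'
python3 - <<'E'
from h import *
where()
b=tobay([.480,.122]);go(b[0],b[1],.018)
cv2.imwrite("pics/t1.png",cv2.resize(cams.camera("top")[100:260,170:400,::-1],None,fx=3.4,fy=3.4))
E
```

```text
t: 2.18
tool_pos: [0.4787, 0.1254, 0.1286]
eef_rot: [-0.001, 0.736, -0.677, -0.003]
force: [0.1, 0.1, 0.6]
finger_gap: -0.0002
t 2.18 TCP bay mm [-193.   180.4] z 128.6 toolx bay deg -84.5 F [0.1 0.1 0.6] gap -0.0002
 shift tool mm [  4.1  -1.2 110.6] toolx bay deg -84.5
```

View pics/t1.png

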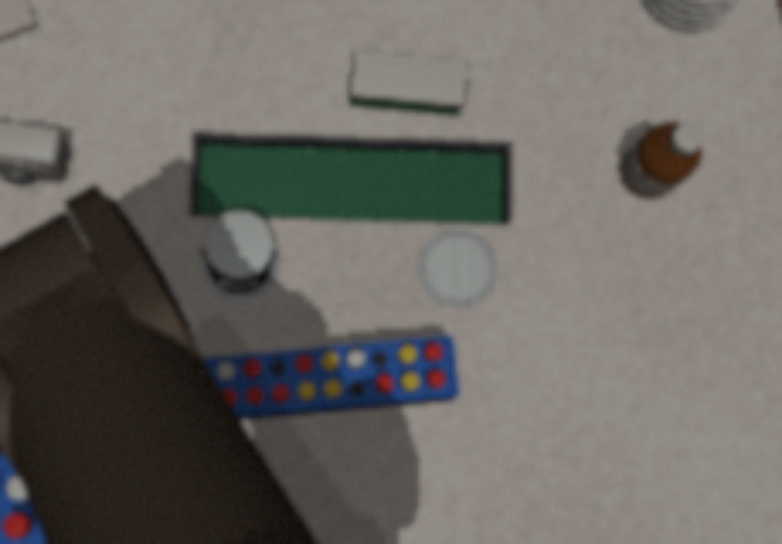

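The arm hides the rack's +y end. By the numbers the fingertip stands about 23 mm clear of it, so I'll go down.

```bash
python3 -m inch '[0,0,0.03,0,0, 0,0,0.03,0,0, 0,0,0.03,0,0, 0,0,0.015,0,0, 0,0,0,0,0]'
python3 - <<'E'
from h import *
where()
cv2.imwrite("pics/s2.png",cv2.resize(cams.camera("scene")[120:300,150:370,::-1],None,fx=3.3,fy=3.3))
E
```

```text
t: 2.65
tool_pos: [0.4847, 0.1217, 0.0292]
eef_rot: [-0.005, 0.733, -0.68, 0.002]
force: [-0.3, -0.4, -0.3]
finger_gap: 0.0
t 2.65 TCP bay mm [-187.   176.8] z 29.2 toolx bay deg -84.9 F [-0.3 -0.4 -0.3] gap 0.0
```

View pics/s2.png

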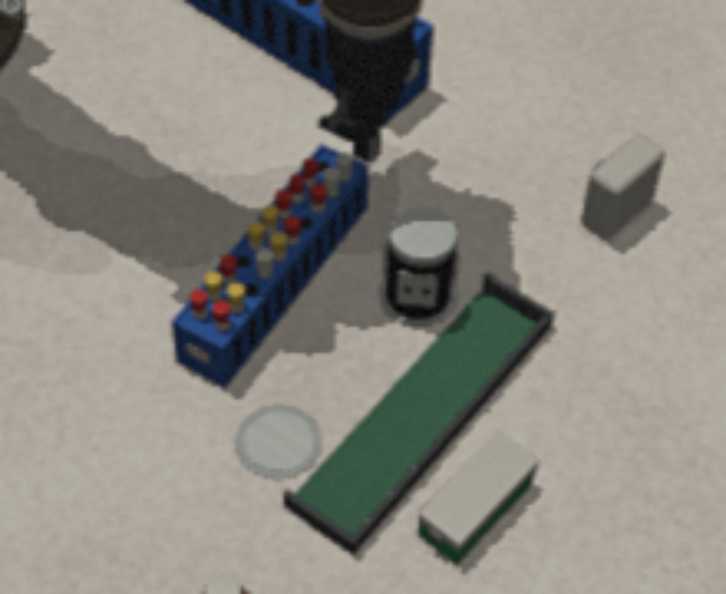

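The fingers stand just past the rack's +y end, clear of the walls. Next I'll lower a little more and push along the rack's axis.

```bash
python3 -m inch '[0,0.005,0.006,0,0, 0,0,0.005,0,0, 0.008,0,0,0,0, 0.008,0,0,0,0, 0.01,0,0,0,0, 0.01,0,0,0,0, 0.01,0,0,0,0, 0.01,0,0,0,0, 0.01,0,0,0,0, 0.01,0,0,0,0, 0.01,0,0,0,0, 0,0,0,0,0]'
cat >> h.py <<'E'
def hull(n,x,y,th,inf,S=4,shape=(384,512)):
    c,s=np.cos(th),np.sin(th);t=toworld([x,y]);a=th+BTH;c,s=np.cos(a),np.sin(a)
    P=[]
    for z in(0,.058):
        for u,v in((.025,.115),(.025,-.115),(-.025,-.115),(-.025,.115)):P.append([t[0]+c*u-s*v,t[1]+s*u+c*v,z])
    p=proj(n,np.array(P),inf)
    return cv2.convexHull(p.astype(np.float32))
def locate(x,y,th,cam=("scene",),save=None,z=3.3):
    "fit rack pose (bay frame, m, deg); prior given"
    from scipy.optimize import minimize
    th=np.radians(th);D=[]
    for n in cam:
        im=cams.camera(n);inf=cams.camera_info(n)
        hsv=cv2.cvtColor(im,cv2.COLOR_RGB2HSV)
        m=((hsv[...,0]>100)&(hsv[...,0]<130)&(hsv[...,1]>110)).astype(np.uint8)
        D.append((n,im,inf,m))
    def cost(v,dbg=False):
        J=0
        for n,im,inf,m in D:
            h=hull(n,v[0],v[1],v[2],inf)
            S=4
            x0,y0=np.floor(h.reshape(-1,2).min(0)).astype(int)-6;x1,y1=np.ceil(h.reshape(-1,2).max(0)).astype(int)+6
            mm=cv2.resize(m[y0:y1,x0:x1],None,fx=S,fy=S,interpolation=cv2.INTER_NEAREST)
            hp=((h.reshape(-1,2)-[x0,y0]+.5)*S-.5)
            r=np.zeros_like(mm);cv2.fillConvexPoly(r,np.round(hp*16).astype(np.int32),1,shift=4)
            # blue outside the hull is bad; hull area without blue is bad (constant inside)
            J+=(mm*(1-r)).sum()*1.0+(r*(1-mm)).sum()*.5
        return J/16
    best=None
    for k in range(3):
        x0=np.array([x,y,th]) if best is None else best.x
        sim=np.array([x0,x0+[.015,0,0],x0+[0,.015,0],x0+[0,0,.12]])
        if k: sim=x0+(sim-x0)*.4
        best=minimize(cost,x0,method="Nelder-Mead",options=dict(initial_simplex=sim,xatol=1e-4,fatol=.1))
    v=best.x
    c,s=np.cos(v[2]),np.sin(v[2])
    a=v[:2]+[.115*s,-.115*c];b=v[:2]-[.115*s,-.115*c]
    print("RACK bay mm",np.round(v[:2]*1e3,1),"deg %.1f"%np.degrees(v[2]),"cost %.0f"%best.fun,"endA",np.round(a*1e3,1),"endB",np.round(b*1e3,1))
    from plan import clr
    print("clearance mm %.1f"%(clr(*v)*1e3))
    if save:
        for n,im,inf,m in D:
            o=im[:,:,::-1].copy();o=cv2.resize(o,None,fx=z,fy=z,interpolation=cv2.INTER_CUBIC)
            h=(hull(n,*v,inf).reshape(-1,2)+.5)*z-.5
            cv2.polylines(o,[np.round(h).astype(np.int32)],True,(0,255,255),1)
            cx,cy=h.mean(0);cc=h.mean(0).astype(int)
            X=int(np.clip(cc[0]-330,0,o.shape[1]-700));Y=int(np.clip(cc[1]-280,0,o.shape[0]-560))
            cv2.imwrite(f"pics/{save}_{n}.png",o[Y:Y+560,X:X+700])
    return v
E
python3 - <<'E'
from h import *
where()
locate(-.166,-.03,6,("scene",),"a1")
E
```

```text
t: 3.7
tool_pos: [0.4922, 0.0249, 0.026]
eef_rot: [-0.01, 0.732, -0.681, 0.006]
force: [0.5, -1.3, -0.5]
finger_gap: -0.0
t 3.70 TCP bay mm [-178.2   80.1] z 26.0 toolx bay deg -85.1 F [ 0.5 -1.3 -0.5] gap -0.0
RACK bay mm [-176.8  -54.4] deg 2.4 cost 514 endA [-172.  -169.3] endB [-181.5   60.5]
clearance mm 62.9
```

View pics/a1_scene.png

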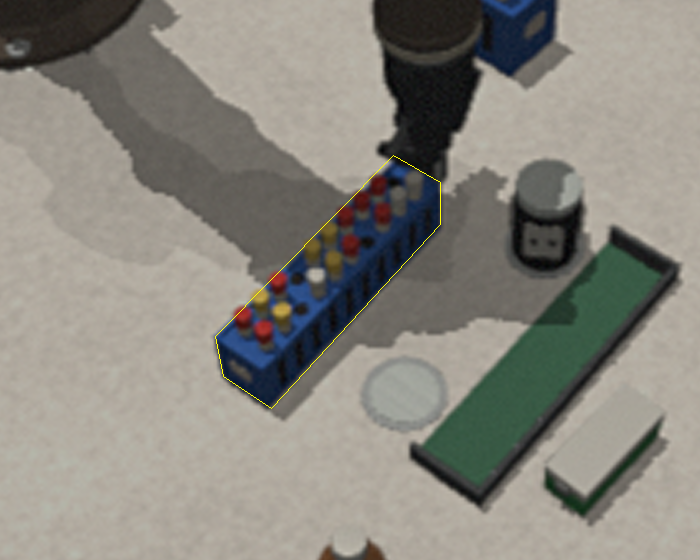

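The outline fits the rack: it is at (-177, -54) mm and +2.4°. I'll push 18 mm more and then back off.

```bash
python3 -m inch '[0.006,0,0.003,0,0, 0.006,0,0.003,0,0, 0.005,0,0,0,0, 0,0,0,0,0, -0.02,0,0,0,0, -0.02,0,-0.02,0,0, 0,0,-0.04,0,0, 0,0,-0.04,0,0, 0,0.02,-0.03,0,0, 0,0.03,0,0,0, 0,0.02,0,0,0, 0,0,0,0,0]'
python3 - <<'E'
from h import *
where()
v=locate(-.177,-.07,2.4,("scene",),"a2")
E
```

```text
t: 4.75
tool_pos: [0.4143, 0.0463, 0.1531]
eef_rot: [-0.009, 0.733, -0.68, 0.004]
force: [-1.3, -0.5, -0.6]
finger_gap: 0.0003
t 4.75 TCP bay mm [-256.4  100.4] z 153.1 toolx bay deg -84.9 F [-1.3 -0.5 -0.6] gap 0.0003
RACK bay mm [-173.9  -70.2] deg -0.8 cost 519 endA [-175.6 -185.2] endB [-172.2   44.8]
clearance mm 62.6
```

View pics/a2_scene.png

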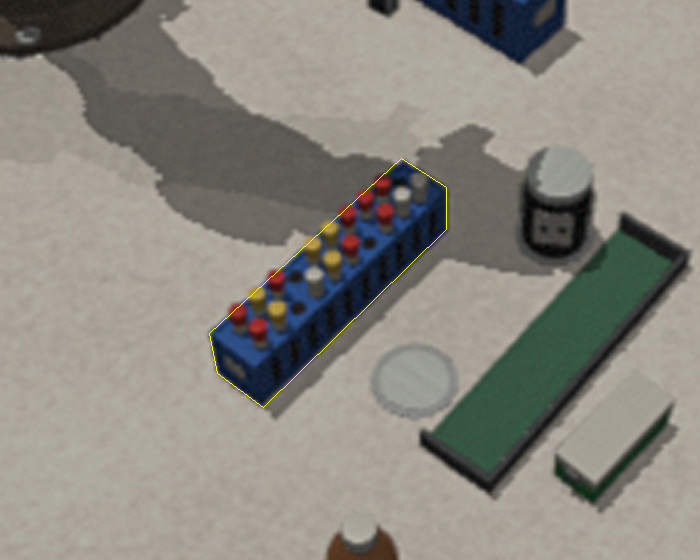

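The rack is at (-174, -70) mm, -0.8°. Next I'll line the tool up with the bay axes and come down in front of the near wall, slightly to the +y side of centre.

```bash
python3 -m inch '[0.03,0,0,5,0, 0.04,0,0,0,0, 0.04,0,0.01,0,0, 0.03,0,0.02,0,0, 0,0,0.02,0,0, 0,0,0,0,0]'
python3 - <<'E'
from h import *
where();go(-.228,-.045,.018)
E
```

```text
t: 5.3
tool_pos: [0.4241, -0.0984, 0.101]
eef_rot: [0.012, -0.703, 0.711, -0.006]
force: [0.5, 1.9, -0.6]
finger_gap: 0.0003
t 5.30 TCP bay mm [-244.7  -44.1] z 101.0 toolx bay deg -89.9 F [ 0.5  1.9 -0.6] gap 0.0003
 shift tool mm [  1.6 -14.5  83.4] toolx bay deg -89.9
```

```bash
python3 -m inch '[0,0,0.03,0,0, 0,0,0.03,0,0, 0,0,0.02,0,0, 0,0,0.003,0,0, 0,-0.01,0,0,0, 0,-0.01,0,0,0, 0,-0.008,0,0,0, 0,-0.008,0,0,0, 0,-0.008,0,0,0, 0,-0.008,0,0,0, 0,-0.004,0,0,0, 0,0,0,0,0]'
python3 - <<'E'
from h import *
where()
v=locate(-.15,-.07,-6,("scene",),"a3")
E
```

```text
t: 6.3
tool_pos: [0.4972, -0.0968, 0.0236]
eef_rot: [0.014, -0.704, 0.71, -0.009]
force: [-0.2, 0.4, -0.0]
finger_gap: 0.0002
t 6.30 TCP bay mm [-171.6  -41.5] z 23.6 toolx bay deg -89.8 F [-0.2  0.4 -0. ] gap 0.0002
RACK bay mm [-142.2  -72.1] deg -8.2 cost 525 endA [-158.7 -185.9] endB [-125.8   41.7]
clearance mm 35.8
```

View pics/a3_scene.png

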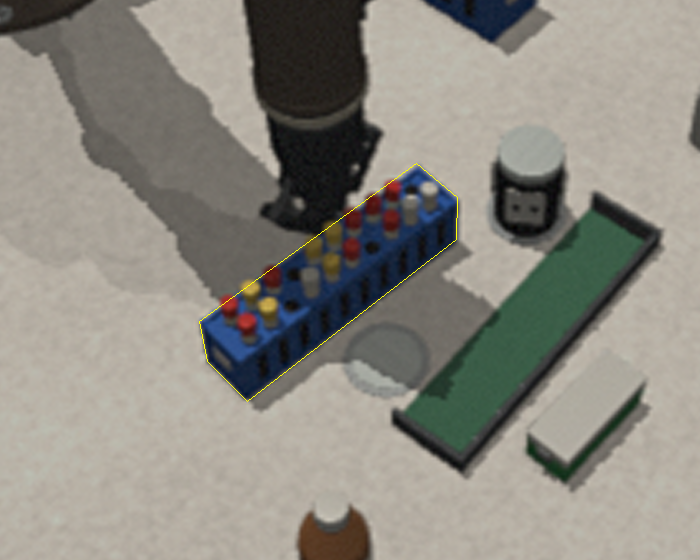

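The rack is moving as predicted: (-142, -72) mm and -8.2°. I'll keep pushing.

```bash
python3 -m inch '[0,-0.006,0.002,0,0, 0,-0.006,0.002,0,0, 0,-0.006,0,0,0, 0,-0.006,0,0,0, 0,-0.006,0,0,0, 0,-0.004,0,0,0, 0,0,0,0,0]'
python3 - <<'E'
from h import *
where()
v=locate(-.11,-.075,-17,("scene",),"a4")
E
```

```text
t: 6.93
tool_pos: [0.5322, -0.0976, 0.0199]
eef_rot: [0.013, -0.703, 0.711, -0.008]
force: [-1.8, 0.3, -0.2]
finger_gap: 0.0006
t 6.93 TCP bay mm [-136.6  -41.9] z 19.9 toolx bay deg -89.8 F [-1.8  0.3 -0.2] gap 0.0006
RACK bay mm [-109.   -74.4] deg -12.6 cost 541 endA [-134.1 -186.7] endB [-84.   37.8]
clearance mm 30.4
```

View pics/a4_scene.png

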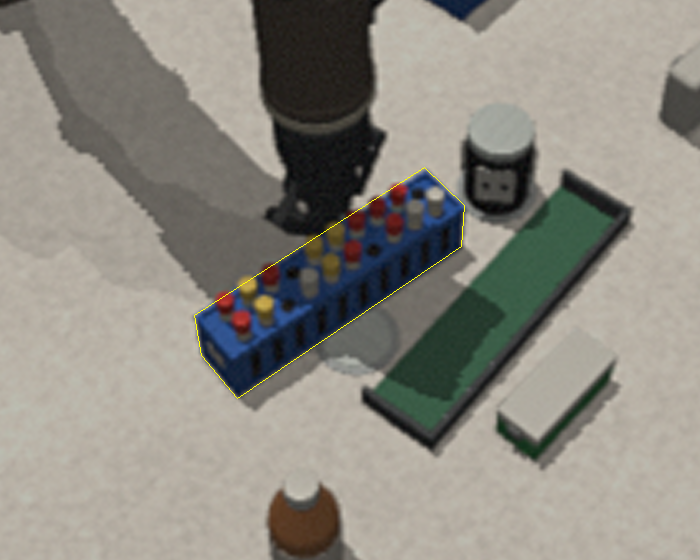

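```bash
python3 -m inch '[0,0.012,0,0,0, -0.009,0.002,0,0,0, -0.009,0,0,0,0, 0,0,0,0,0, 0,-0.01,0,0,0, 0,-0.008,0,0,0, 0,-0.007,0,0,0, 0,-0.007,0,0,0, 0,-0.007,0,0,0, 0,-0.006,0,0,0, 0,0,0,0,0]'
python3 - <<'E'
from h import *
where()
v=locate(-.09,-.075,-20,("scene",),"a5")
E
```

```text
t: 7.9
tool_pos: [0.5709, -0.0773, 0.0219]
eef_rot: [0.015, -0.704, 0.71, -0.009]
force: [-0.7, 1.3, 1.3]
finger_gap: -0.0
t 7.90 TCP bay mm [-98.2 -21. ] z 21.9 toolx bay deg -89.8 F [-0.7  1.3  1.3] gap -0.0
RACK bay mm [-80.4 -73.9] deg -19.3 cost 556 endA [-118.3 -182.4] endB [-42.4  34.7]
clearance mm 24.4
```

View pics/a5_scene.png

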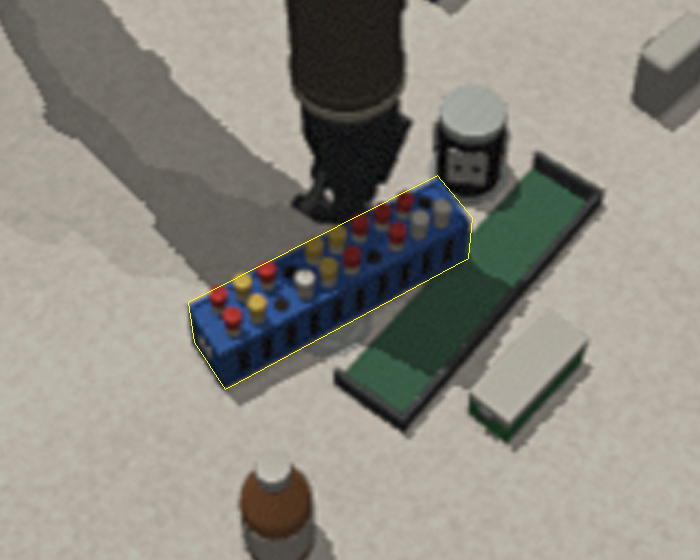

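```bash
python3 -m inch '[0,-0.006,0,0,0, 0,-0.005,0,0,0, 0,0,0,0,0, 0,0.02,0,0,0, 0,0.01,-0.02,0,0, 0,0,-0.04,0,0, 0,0,-0.04,0,0, 0.03,0,-0.02,5.5,0, 0.035,0,0,5.5,0, 0.035,-0.0,0,5.5,0, 0.03,0,0,5.5,0, 0,0,0,0,0]'
python3 - <<'E'
from h import *
where()
v=locate(-.075,-.075,-22,("scene",),"a6")
print("bottle",tobay(ray("top",pix([[683,122]]),0)[0,:2]), "bottle cap", tobay(ray("top",pix([[735,85]]),.115)[0,:2]))
d=np.array([-np.sin(v[2]),np.cos(v[2])]);e=v[:2]-d*(.115+.035);print(e);go(e[0],e[1],.02)
E
```

```text
t: 8.95
tool_pos: [0.5294, -0.2098, 0.1464]
eef_rot: [0.018, -0.551, 0.834, -0.008]
force: [-0.2, -0.4, -0.1]
finger_gap: -0.0002
t 8.95 TCP bay mm [-137.9 -154.1] z 146.4 toolx bay deg -112.4 F [-0.2 -0.4 -0.1] gap -0.0002
RACK bay mm [-71.3 -78.1] deg -21.8 cost 521 endA [-114.  -184.9] endB [-28.6  28.7]
clearance mm 31.8
bottle [ 0.02102902 -0.26401161] bottle cap [ 0.01743795 -0.26480067]
[-0.12696033 -0.21738819]
 shift tool mm [ 60.4 -29.7 126.3] toolx bay deg -112.0
```

View pics/a6_scene.png

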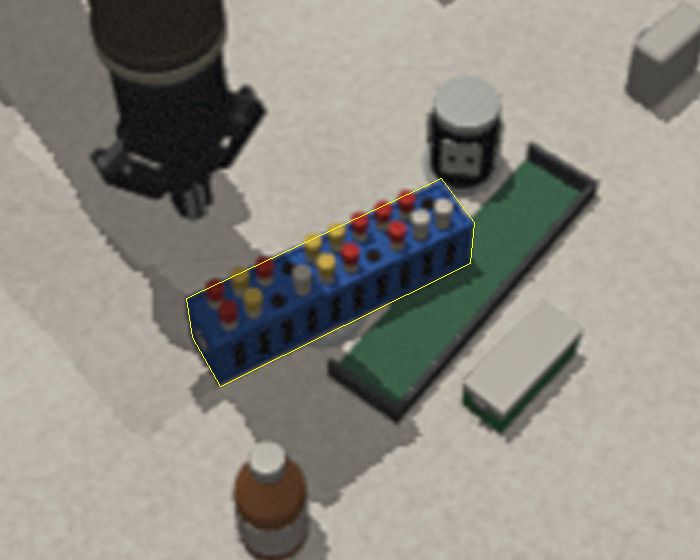

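The rack is at (-71, -78) mm and -21.8°, and the end pose by sliding along its axis is clear. The finger knuckles stick out along tool x, so for pushing the end I'll turn the tool 90° and push with the thin side. That keeps the knuckles away from the tubes.

```bash
python3 -m inch '[0.015,-0.01,0,-7.1,0, 0.015,-0.01,0,-7.1,0, 0.01,-0.01,0,-7.1,0, 0.01,-0.01,0,-7.1,0, 0,0,0,-7.1,0, 0,0,0,-7.1,0, 0,0,0,-7.1,0, 0,0,0,-7.1,0, 0,0,0,-7.1,0, 0,0,0,-7.1,0, 0,0,0,-7.1,0, 0,0,0,-7.1,0]'
python3 - <<'E'
from h import *
where();print(bot.state()["q"])
v=np.array([-.0713,-.0781,np.radians(-21.8)])
d=np.array([-np.sin(v[2]),np.cos(v[2])]);e=v[:2]-d*(.115+.03);print(e);go(e[0],e[1],.02)
E
```

```text
t: 10.0
tool_pos: [0.5645, -0.2537, 0.147]
eef_rot: [-0.011, 0.973, -0.229, 0.02]
force: [0.1, -0.1, -0.0]
finger_gap: -0.0001
t 10.00 TCP bay mm [-102.1 -197.5] z 147.0 toolx bay deg -25.7 F [ 0.1 -0.1 -0. ] gap -0.0001
[ 0.71918494  0.54540206 -0.53798756  1.68788857  0.30243797  0.95396518
 -0.38179104]
[-0.12514834 -0.21273044]
 shift tool mm [-18.5  27.7 125.7] toolx bay deg -25.7
```

```bash
python3 -m inch '[-0.009,0.014,0,-3.7,0, -0.009,0.014,0.01,0,0, 0,0,0.03,0,0, 0,0,0.03,0,0, 0,0,0.03,0,0, 0,0,0.015,0,0, 0,0,0,0,0]'
python3 - <<'E'
from h import *
where()
v=locate(-.071,-.078,-22,("scene",),"a7")
d=np.array([-np.sin(v[2]),np.cos(v[2])]);e=v[:2]-d*(.115+.02);print(e);go(e[0],e[1],.022)
p,R,s=tool();print("tool z",R[:,2])
E
```

```text
t: 10.58
tool_pos: [0.5477, -0.2632, 0.0289]
eef_rot: [-0.012, 0.983, -0.182, 0.025]
force: [-1.2, 0.0, 0.6]
finger_gap: 0.0003
t 10.58 TCP bay mm [-118.9 -207.3] z 28.9 toolx bay deg -20.3 F [-1.2  0.   0.6] gap 0.0003
RACK bay mm [-71.  -78.1] deg -22.0 cost 528 endA [-114.1 -184.8] endB [-28.   28.5]
clearance mm 31.7
[-0.12155852 -0.20332178]
 shift tool mm [-4.6 -2.3  8. ] toolx bay deg -20.3
tool z [ 0.05491289  0.01516606 -0.99837596]
```

View pics/a7_scene.png

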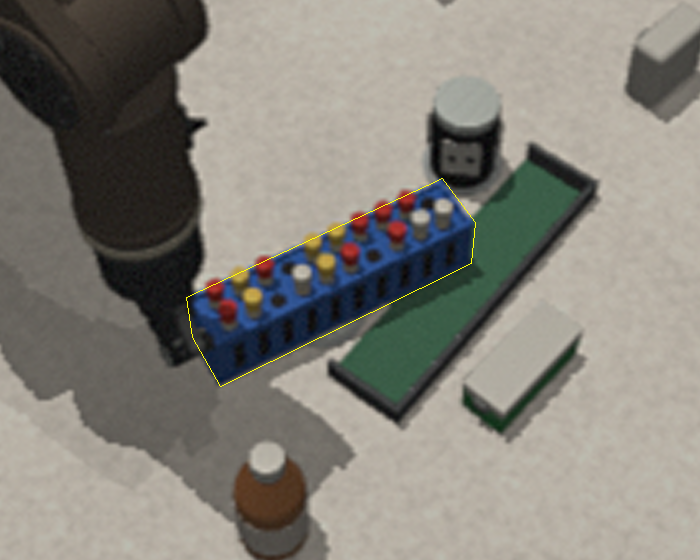

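The finger stands behind end A. I'll centre it and push along the axis for the first half.

```bash
python3 -m inch '[-0.004,0,0.004,0,0, 0,-0.006,0.003,0,0, 0,-0.006,0,0,0, 0,-0.006,0,0,0, 0,-0.006,0,0,0, 0,-0.006,0,0,0, 0,-0.006,0,0,0, 0,-0.004,0,0,0, 0,0,0,0,0]'
python3 - <<'E'
from h import *
where()
v=locate(-.06,-.045,-22,("scene",),"a8")
d=np.array([-np.sin(v[2]),np.cos(v[2])]);e=v[:2]-d*(.115+.011);print(e);go(e[0],e[1],.022)
E
```

```text
t: 11.38
tool_pos: [0.5641, -0.2195, 0.0302]
eef_rot: [-0.012, 0.983, -0.18, 0.03]
force: [-0.0, -0.7, -0.5]
finger_gap: 0.0001
t 11.38 TCP bay mm [-103.  -163.3] z 30.2 toolx bay deg -20.1 F [-0.  -0.7 -0.5] gap 0.0001
RACK bay mm [-58.1 -43.8] deg -20.3 cost 553 endA [ -97.9 -151.7] endB [-18.2  64. ]
clearance mm 9.6
[-0.10172399 -0.16204851]
 shift tool mm [ 0.3 -1.6  8.3] toolx bay deg -20.1
```

View pics/a8_scene.png

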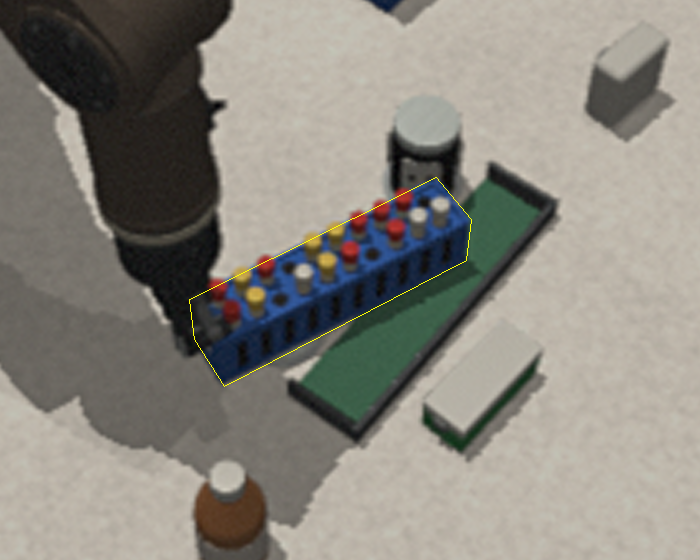

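```bash
python3 -m inch '[0,-0.006,0.005,0,0, 0,-0.006,0.005,0,0, 0,-0.006,0.002,0,0, 0,-0.006,0,0,0, 0,-0.006,0,0,0, 0,-0.006,0,0,0, 0,0,0,0,0]'
python3 - <<'E'
from h import *
where()
v=locate(-.045,-.01,-20,("scene",),"a9")
d=np.array([-np.sin(v[2]),np.cos(v[2])]);e=v[:2]-d*(.115+.011);print(e);go(e[0],e[1],.022)
E
```

```text
t: 12.02
tool_pos: [0.5787, -0.1842, 0.018]
eef_rot: [-0.011, 0.983, -0.182, 0.03]
force: [-0.3, -0.2, 0.1]
finger_gap: -0.0005
t 12.02 TCP bay mm [ -88.8 -127.8] z 18.0 toolx bay deg -20.2 F [-0.3 -0.2  0.1] gap -0.0005
RACK bay mm [-45.5  -7.5] deg -19.4 cost 559 endA [ -83.8 -116. ] endB [ -7.3 100.9]
clearance mm 6.1
[-0.08746293 -0.12634378]
 shift tool mm [ 1.  -2.5 -3.9] toolx bay deg -20.2
```

View pics/a9_scene.png

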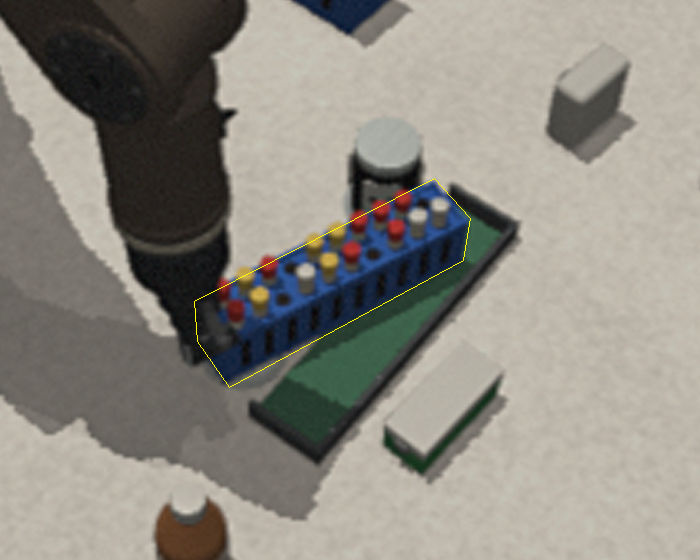

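The rack is at (-45, -7.5) mm and -19.4°, with end B behind the tower and 6 mm of clearance. I'll push a few mm more, then lift and turn the tool for the swing.

```bash
python3 -m inch '[0,-0.006,0,0,0, 0,-0.004,0,0,0, 0,0,0,0,0, 0,0.015,0,0,0, 0,0.02,-0.01,0,0, 0,0,-0.04,0,0, 0,0,-0.04,0,0, -0.02,0,-0.03,7.1,0, -0.03,0,0,7.1,0, -0.02,0,0,7.1,0, 0,0,0,7.1,0, 0,0,0,7.1,0]'
python3 - <<'E'
from h import *
where()
v=locate(-.045,-.004,-19,("scene",),"b1")
E
```

```text
t: 13.07
tool_pos: [0.499, -0.1738, 0.1392]
eef_rot: [-0.022, 0.88, -0.474, 0.025]
force: [0.6, -0.6, 0.3]
finger_gap: 0.0
t 13.07 TCP bay mm [-168.7 -118.5] z 139.2 toolx bay deg -56.0 F [ 0.6 -0.6  0.3] gap 0.0
RACK bay mm [-42.7   2. ] deg -20.4 cost 499 endA [ -82.8 -105.8] endB [ -2.6 109.8]
clearance mm 6.9
```

View pics/b1_scene.png

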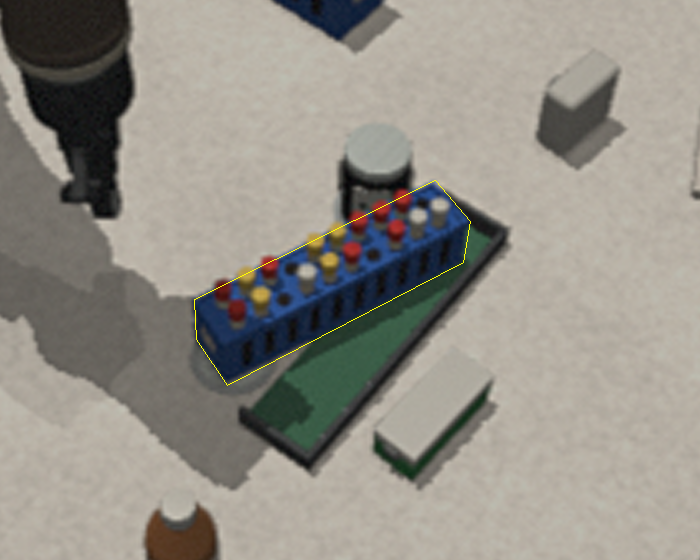

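The rack is at (-43, 2) mm and -20.4°, with 7 mm to the tower. I'll push it a little at its middle in +x first, to widen the tower gap.

```bash
python3 -m inch '[0,0,0,7.1,0, 0,0,0,7.1,0, 0,0,0,7.1,0, 0,0,0,7.1,0, 0,0,0,7.1,0, 0,0,0,7.1,0, 0,0,0,0,0]'
python3 - <<'E'
from h import *
where();go(-.105,.008,.12);p,R,s=tool();print(R[:,2])
E
```

```text
t: 13.7
tool_pos: [0.5003, -0.172, 0.1399]
eef_rot: [0.031, -0.646, 0.762, -0.016]
force: [-0.6, 0.4, -0.5]
finger_gap: 0.0003
t 13.70 TCP bay mm [-167.4 -116.7] z 139.9 toolx bay deg -98.6 F [-0.6  0.4 -0.5] gap 0.0003
 shift tool mm [-132.   -41.6   26.1] toolx bay deg -98.6
[ 0.06698577  0.01575709 -0.9976295 ]
```

```bash
python3 -m inch '[-0.035,-0.01,0,0,0, -0.04,-0.012,0,0,0, -0.035,-0.012,0.01,0,0, -0.012,-0.004,0.02,0,0, 0,0,0.03,0,0, 0,0,0.03,0,0, 0,0,0.02,0,0, 0,0,0.005,0,0, 0,0,0,0,0]'
python3 - <<'E'
from h import *
where();go(-.085,.01,.02)
v=locate(-.0427,.002,-20.4,("scene",),"b2")
E
```

```text
t: 14.45
tool_pos: [0.5723, -0.0488, 0.0281]
eef_rot: [0.034, -0.668, 0.743, -0.018]
force: [0.7, -0.3, 0.2]
finger_gap: 0.0001
t 14.45 TCP bay mm [-97.2   7.5] z 28.1 toolx bay deg -95.3 F [ 0.7 -0.3  0.2] gap 0.0001
 shift tool mm [ -3.4 -11.3   9. ] toolx bay deg -95.3
RACK bay mm [-42.6   2. ] deg -20.4 cost 510 endA [ -82.7 -105.8] endB [ -2.6 109.8]
clearance mm 6.9
```

View pics/b2_scene.png

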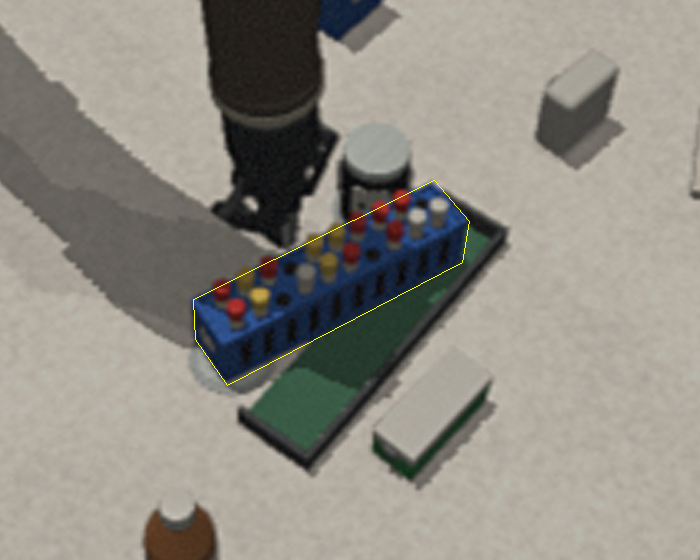

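```bash
python3 -m inch '[0,-0.005,0.004,0,0, 0,-0.005,0.003,0,0, 0,-0.005,0,0,0, 0,-0.004,0,0,0, 0,-0.003,0,0,0, 0,0,0,0,0]'
python3 - <<'E'
from h import *
where()
v=locate(-.036,.002,-18,("scene",),"b3")
E
```

```text
t: 15.0
tool_pos: [0.5994, -0.0531, 0.028]
eef_rot: [0.036, -0.669, 0.743, -0.021]
force: [-0.8, 0.4, -1.3]
finger_gap: 0.0001
t 15.00 TCP bay mm [-70.    3.6] z 28.0 toolx bay deg -95.2 F [-0.8  0.4 -1.3] gap 0.0001
RACK bay mm [-34.4   0.4] deg -19.7 cost 509 endA [ -73.1 -107.9] endB [  4.3 108.7]
clearance mm 4.2
```

View pics/b3_scene.png

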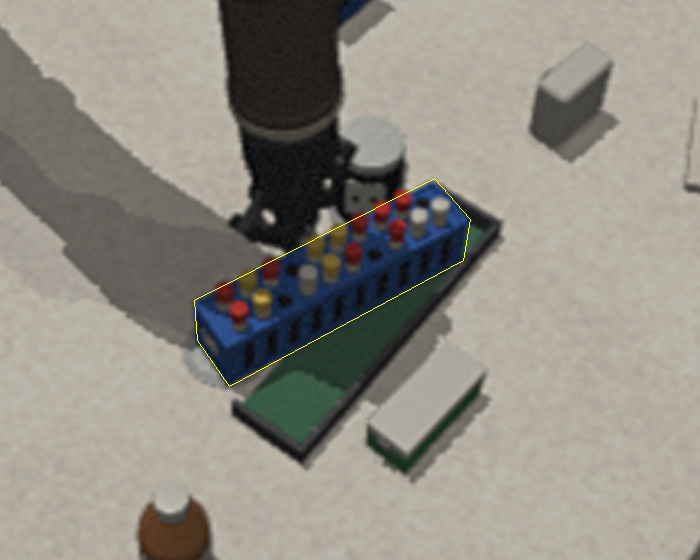

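The rack is at (-34, 0.4) mm and -19.7°. Next I'll shift the finger to the -y end for the swing.

```bash
python3 -m inch '[0,0.02,0.003,-5,0, 0,0.02,0.003,0,0, 0.02,0.006,0,0,0, 0.025,0,0,0,0, 0.02,0,0,0,0, 0.012,0,0,0,0, 0,0,0,0,0]'
python3 - <<'E'
from h import *
where();go(-.10,-.078,.02)
E
```

```text
t: 15.63
tool_pos: [0.5539, -0.1279, 0.0189]
eef_rot: [0.038, -0.704, 0.709, -0.025]
force: [0.5, -0.8, -0.6]
finger_gap: -0.0003
t 15.63 TCP bay mm [-114.4  -71.8] z 18.9 toolx bay deg -89.6 F [ 0.5 -0.8 -0.6] gap -0.0003
 shift tool mm [  6.3 -14.4   0.1] toolx bay deg -89.6
```

```bash
python3 -m inch '[0.006,-0.006,0,0,0, 0,-0.006,0,0,0, 0,-0.006,0,0,0, 0,-0.006,0,0,0, 0,-0.006,0,0,0, 0,-0.006,0,0,0, 0,0,0,0,0]'
python3 - <<'E'
from h import *
where()
v=locate(-.03,-.001,-12,("scene",),"b4")
E
```

```text
t: 16.22
tool_pos: [0.5947, -0.1303, 0.0231]
eef_rot: [0.039, -0.705, 0.708, -0.025]
force: [-0.3, 0.9, -0.5]
finger_gap: 0.0001
t 16.22 TCP bay mm [-73.6 -73.7] z 23.1 toolx bay deg -89.4 F [-0.3  0.9 -0.5] gap 0.0001
RACK bay mm [-21.7   1.1] deg -11.8 cost 514 endA [ -45.3 -111.4] endB [  1.9 113.7]
clearance mm 5.7
```

View pics/b4_scene.png

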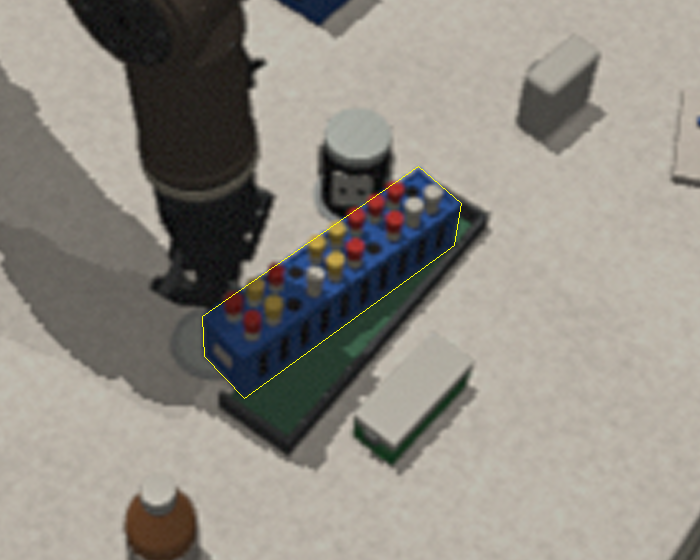

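```bash
python3 -m inch '[0,-0.006,0,0,0, 0,-0.006,0.002,0,0, 0,-0.006,0.002,0,0, 0,-0.006,0,0,0, 0,-0.003,0,0,0, 0,0,0,0,0]'
python3 - <<'E'
from h import *
where()
v=locate(-.012,0,-4,("scene",),"b5")
E
```

```text
t: 16.77
tool_pos: [0.6233, -0.1297, 0.0205]
eef_rot: [0.038, -0.705, 0.708, -0.024]
force: [-1.3, 0.2, 0.5]
finger_gap: 0.0001
t 16.77 TCP bay mm [-45.  -72.7] z 20.5 toolx bay deg -89.4 F [-1.3  0.2  0.5] gap 0.0001
RACK bay mm [-6.5  4.1] deg -2.5 cost 499 endA [ -11.5 -110.8] endB [ -1.6 119. ]
clearance mm 8.6
```

View pics/b5_scene.png

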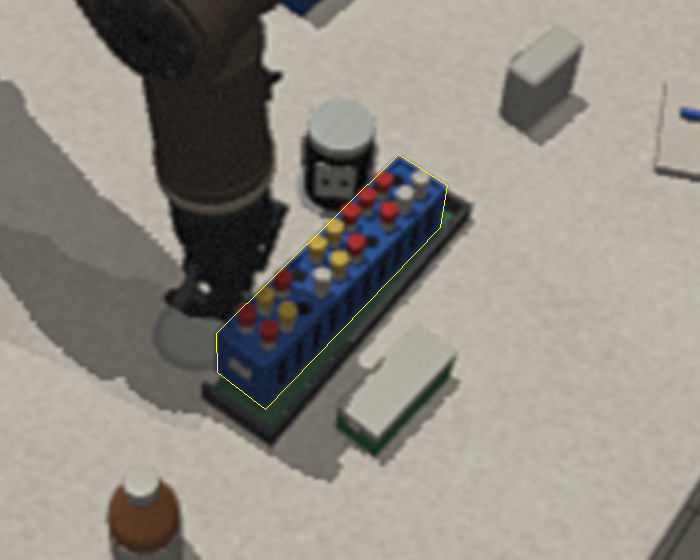

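The rack is in the mouth at (-6.5, 4) mm and -2.5°. I'll push the -y end a bit more, then move to the middle and seat it on the back kerb.

```bash
python3 -m inch '[0,-0.004,0,0,0, 0,-0.004,0,0,0, 0,-0.002,0,0,0, 0,0,0,0,0, 0,0.02,0,0,0, 0,0.008,0,0,0, -0.025,0,0,0,0, -0.03,0,0,0,0, -0.02,0,0,0,0, 0,0,0,0,0]'
python3 - <<'E'
from h import *
where()
v=locate(-.003,.004,0,("scene",),"b6")
E
```

```text
t: 17.65
tool_pos: [0.6065, -0.0551, 0.0212]
eef_rot: [0.039, -0.703, 0.71, -0.025]
force: [0.4, 0.3, 0.2]
finger_gap: -0.0001
t 17.65 TCP bay mm [-62.8   1.7] z 21.2 toolx bay deg -89.7 F [0.4 0.3 0.2] gap -0.0001
RACK bay mm [-1.7  5.5] deg 0.8 cost 494 endA [-1.000e-01 -1.095e+02] endB [ -3.3 120.5]
clearance mm 7.1
```

View pics/b6_scene.png

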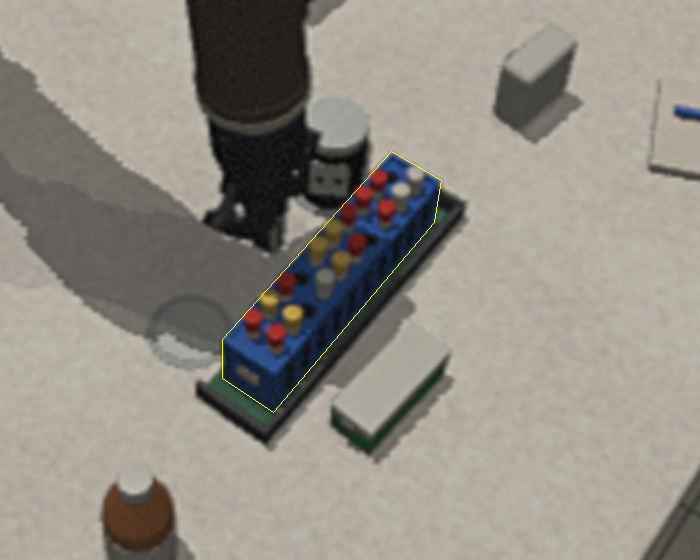

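```bash
python3 -m inch '[-0.003,-0.007,0,0,0, 0,-0.007,0,0,0, 0,-0.006,0,0,0, 0,-0.005,0,0,0, 0,-0.004,0,0,0, 0,0,0,0,0]'
python3 - <<'E'
from h import *
where()
v=locate(0.002,.004,0,("scene",),"b7")
E
```

```text
t: 18.2
tool_pos: [0.6394, -0.0591, 0.0243]
eef_rot: [0.038, -0.701, 0.712, -0.027]
force: [-0.8, 0.3, 0.2]
finger_gap: 0.0004
t 18.20 TCP bay mm [-29.9  -1.9] z 24.3 toolx bay deg -90.0 F [-0.8  0.3  0.2] gap 0.0004
RACK bay mm [3.6 3.5] deg 1.1 cost 529 endA [   5.8 -111.5] endB [  1.4 118.5]
clearance mm 1.2
```

```bash
python3 -m inch '[0,-0.002,0,0,0, 0,-0.002,0,0,0, 0,-0.002,0,0,0, 0,0,0,0,0]'
python3 - <<'E'
from h import *
where()
v=locate(0.004,.004,0,("scene",),"b8")
E
```

```text
t: 18.58
tool_pos: [0.6423, -0.0597, 0.0238]
eef_rot: [0.036, -0.701, 0.712, -0.025]
force: [0.3, 0.1, 0.5]
finger_gap: 0.0003
t 18.58 TCP bay mm [-27.   -2.5] z 23.8 toolx bay deg -90.1 F [0.3 0.1 0.5] gap 0.0003
RACK bay mm [5.4 3.8] deg 0.2 cost 569 endA [   5.9 -111.2] endB [  5.  118.8]
clearance mm 1.1
```

View pics/b8_scene.png

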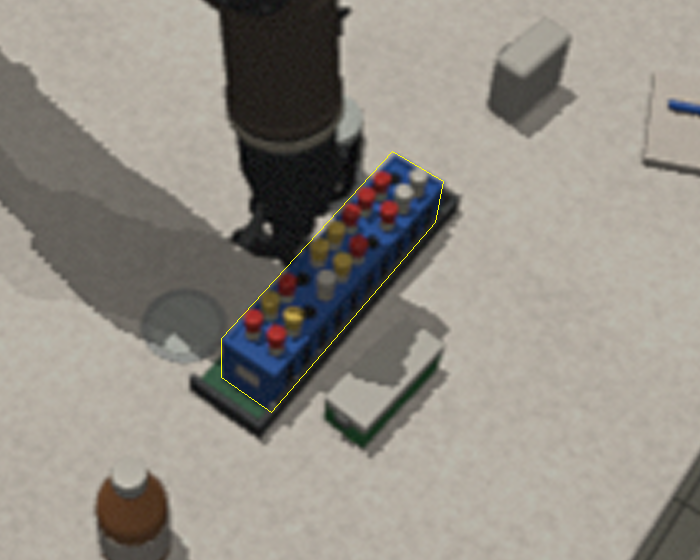

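The rack has squared up to 0.2° as one end met the kerb. I'll press a little more until the force shows it is seated.

```bash
python3 -m inch '[0,-0.002,0,0,0, 0,-0.002,0,0,0, 0,-0.002,0,0,0]'; python3 -m inch '[0,-0.002,0,0,0, 0,-0.002,0,0,0]'
python3 - <<'E'
from h import *
where()
E
```

```text
t: 18.88
tool_pos: [0.6426, -0.0598, 0.0232]
eef_rot: [0.032, -0.701, 0.712, -0.021]
force: [-8.7, 1.0, 5.6]
finger_gap: -0.0001
t: 19.05
tool_pos: [0.6426, -0.0599, 0.0229]
eef_rot: [0.029, -0.701, 0.712, -0.019]
force: [-8.6, 0.1, 5.7]
finger_gap: 0.0002
t 19.05 TCP bay mm [-26.7  -2.7] z 22.9 toolx bay deg -90.1 F [-8.6  0.1  5.7] gap 0.0002
```

The wrist force is -8.6 N in x and the tip no longer advances, so the rack is against the back kerb. I'll retract, lift clear and check.

```bash
python3 -m inch '[0,0.01,0,0,0, 0,0.02,0,0,0, 0,0.03,0,0,0, 0,0.03,-0.01,0,0, 0,0.03,-0.03,0,0, 0,0.02,-0.04,0,0, 0.02,0.02,-0.04,0,0, 0.03,0.02,-0.03,0,0, 0.04,0.02,0,0,0, 0.04,0.02,0,0,0, 0.04,0,0,0,0, 0,0,0,0,0]'
python3 -m inch '[0.04,0,0,0,0, 0.04,0,0,0,0, 0.04,0,0,0,0, 0.02,0,0,0,0, 0,0,0,0,0, 0,0,0,0,0]'
python3 - <<'E'
from h import *
where()
v=locate(0.006,.004,0,("scene",),"c1")
v=locate(0.006,.004,0,("top",),"c1",4)
v=locate(0.006,.004,0,("scene","top"))
E
```

```text
t: 20.05
tool_pos: [0.4181, -0.2253, 0.1513]
eef_rot: [0.033, -0.704, 0.709, -0.027]
force: [0.6, -0.6, 0.5]
finger_gap: -0.0002
t: 20.55
tool_pos: [0.4186, -0.37, 0.1527]
eef_rot: [0.033, -0.702, 0.71, -0.033]
force: [0.6, 1.0, -0.4]
finger_gap: -0.0001
t 20.55 TCP bay mm [-246.4 -315.8] z 152.7 toolx bay deg -89.9 F [ 0.6  1.  -0.4] gap -0.0001
RACK bay mm [5.6 4.6] deg 0.8 cost 562 endA [   7.2 -110.3] endB [  4.1 119.6]
clearance mm -0.2
RACK bay mm [9.1 0.5] deg 0.5 cost 340 endA [  10.2 -114.5] endB [  8.  115.5]
clearance mm -3.1
RACK bay mm [7.8 0.6] deg 0.4 cost 911 endA [   8.5 -114.4] endB [  7.1 115.6]
clearance mm -1.5
```

View pics/c1_scene.png

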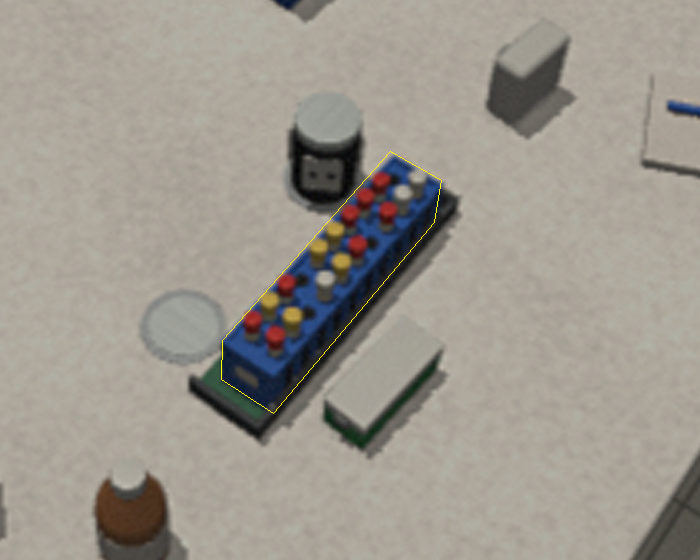

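View pics/c1_top.png

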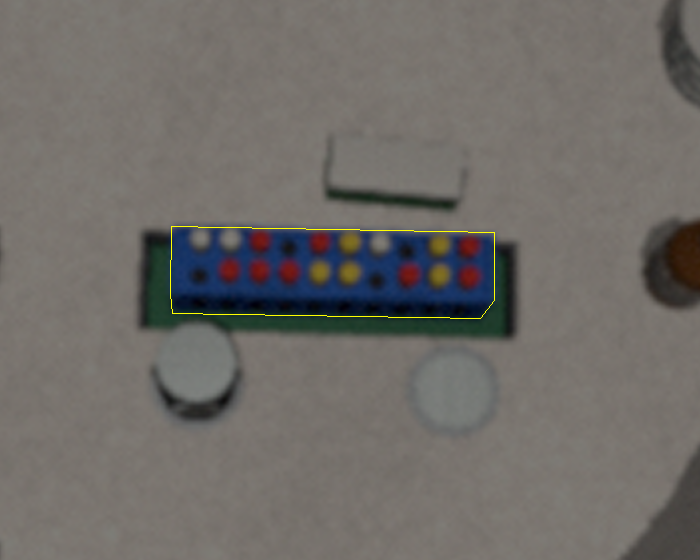

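In both views the rack stands inside the kerbs with its back wall on the back kerb. In the top view the green strip in front runs nearly evenly along its length. The bottle, timer and slide box are where they stood, and the gripper is well clear. I'm handing it in.

```bash
python3 - <<'E'
from h import *
a=cv2.imread("pics/top0.png").astype(int);b=cams.camera("top")[:,:,::-1].astype(int)
for n,(x0,y0,x1,y1) in dict(timer=(155,128,198,160),box=(265,108,315,134),bottle=(345,128,385,162)).items():
    print(n,np.abs(a-b)[y0:y1,x0:x1].mean().round(2))
where();workorder.finish_job()
E
```

```text
timer 1.38
box 1.38
bottle 1.49
t 20.80 TCP bay mm [-246.1 -312.9] z 152.8 toolx bay deg -89.6 F [-0.2  1.   0.7] gap 0.0007
the job is handed in; nothing more can be done
```

The rack is parked in the bay against the back kerb, and I handed the job in at about 20.8 s of the 72 s allowed. No verdict was reported.

**What I did:** With the fingers shut, I pushed the rack's +y end wall to slide it sideways clear of the tower. I then pushed its near wall to angle it to about -22°. Pushing the -y end wall slid the other end in behind the tower, and then I swung the -y end in. Last, I pressed at the middle until the rack seated on the back kerb; the wrist read -8.6 N and the tip stopped moving.

**Last checks:**

| Check | Scene camera | Top camera | Both together | Allowed |
|---|---|---|---|---|
| Rack x at -y end (end A) | 7.2 mm | 10.2 mm | 8.5 mm | -1 to 11 mm |
| Rack x at +y end (end B) | 4.1 mm | 8.0 mm | 7.1 mm | -1 to 11 mm |
| Rack y | 4.6 mm | 0.5 mm | 0.6 mm | -21 to 21 mm |

- **Disagreement:** The two cameras differ by 3–4 mm, and the top fit puts the rack about 3 mm into the kerb, which can't be right. Touching the kerb means x = 7 mm, and all the readings are within the limits.
- **Bystanders:** Bottle, timer and slide box look unchanged between the first and last top pictures.
- **Gripper:** It stood well clear of everything at hand-in.
- **Not measured:** I had no direct reading of the rack's height or tilt; it looks flat in both views. The arm hid the gripper during the first end push, so I couldn't confirm that its knuckles stayed off the tube caps there. The force read between moves was at most about 1.5 N. I pushed with the thin side of the fingers after that.

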